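Feed a slide tray past the drop gate into the slide reader

TASK

Load the blue slide tray into the slide reader: with one fingertip press the long green paddle down to lift the orange gate and keep it lifted, while the other finger pushes on the back of the tray's upright tab and slides the tray along the chute, under the gate, until it is fully home against the end stop. The gate must never touch the tray; once the tray is home, let the gate drop shut behind it. Only push and press with the fingers: do not lift the tray, and leave the cups, the bottle and the tube rack where they stand.

Things in the scene. Friction and masses are not known exactly. Their poses are not given: they have to be found in the camera images.
- chute: White-walled straight chute, fixed. Origin on the table, on its centre line, in the gate blade's plane; x = loading direction, y = left (robot's side), z up. All mm. Floor z = 8; inner width 70, walls 5 thick, tops z = 30; from x = -275 (open) to the end stop x = 110. Then the slide reader, a white box 125 high, from x = 118.
- gate: The whole gate: steel shaft, green paddle, orange arm and blade in one piece. Origin on the shaft's axis above the blade's plane (chute x = 0, y = 48, z = 44), axes as the chute's when shut; it turns about its -x axis as it lifts.
- shaft (a point): Middle of the gate's steel shaft (8 thick, along chute x), at chute x = -125, y = 48, z = 44. Its two bearing posts (chute x -272..-262 and 12..22, y 42..54) reach z = 52.
- gate_swing (a joint): Swing of the gate about the shaft, rad: 0 = shut (blade down across the chute), 0.55 = stop, fully lifted. Grows as the green paddle is pressed down; a spring shuts it again (0.06 N m shut, 0.12 lifted: 2 to 5 N at the paddle's middle). The blade is clear of the tray from 0.3; at 0.5 the paddle is level.
- paddle (a point): Green plate 215 long x 44 wide x 4, part of the gate, left of the chute. This point: centre of its top face. Spans chute x -262..-48 and 3 to 47 mm from the shaft. Gate shut: slopes up 0.5 rad away from the chute, centre at chute y = 69, z = 58, outer edge z = 68. Gate at 0.5: level, y 50..95, top z = 48. A pressing fingertip can slide along it.
- blade (a point): Orange gate blade 6 x 28 x 32 high, hung from an orange arm across the chute. This point: middle of its lower edge. Gate shut: chute x -3..3, y -28..0, z 12..44; the arm crosses above the chute at z 41..47 and its end rises to about z = 90 when lifted.
- tray: Blue slide tray, loose, 0.15 to 0.31 kg, x along the chute. Origin: underside of the middle of its body (84 long, x -42..42, 66 wide, 17 high). A low tongue (y 10..28, 6 high) runs back to its upright tab. Starts with its front 15 to 50 mm before the blade's plane. Fully home: front at the end stop, origin at chute x = 68; the blade then drops freely behind the body, beside the tongue.
- tab (a point): Middle of the rear face of the tray's upright blue tab, where it is pushed: tray x = -123, y = 5, z = 48 (56 above the table). The tab is 6 thick; above the chute walls it spans tray y -30..40 and 36 to 76 mm above the table. It stays before the gate even when the tray is home.
- cup_pink: Bystander: specimen cup with pink content and green lid, 59 across, 65 high. Origin at the centre of its underside.
- cup_yellow: Bystander: specimen cup with yellow content and green lid, 59 across, 65 high. Origin at the centre of its underside.
- bottle: Bystander: white jar with black cap, 64 across, 110 high. Origin at the centre of its underside.
- tube_rack: Bystander: blue microtube rack 100 x 60 x 44 high on the robot's side of the chute. Origin at the centre of its underside.

How it is judged:
By the outcome, as a careful person would: the job done as asked, in the order asked, and still so for the second after the job is handed in, with the robot touching nothing.
It also fails if it takes over 46 s, if anything falls off the work surface, if the arm or the gripper's body presses on something with over 40 N, if the wrist force passes 120 N, or if a joint passes its speed limit or range.

ROBOT

A 6-joint arm with a two-finger parallel gripper is mounted at the origin on the work surface. World frame = base frame: x ahead of the robot, y to its left, z up, the work surface at z = 0. Lengths are in m, angles in rad, forces in N, time in s.
With the tool pointing down it reaches from about 0.4 to 0.825 m from the base axis. Payload 7 kg.
Tool frame: the origin (TCP) lies midway between the tips of the shut fingers; the grasp point (between the pads) lies 19 mm behind it; z points along the fingers, y is the line along which they close (so a half turn about z gives the same grasp; the last joint's range is limited). The gripper opens to 88 mm and grips with 3 to 60 N. Pads are 19 mm wide; open, the fingers measure 130 mm over their backs; the gripper's body (78 mm by 193 mm) begins 47 mm behind the grasp point.
Start: joints at [1.582, 0.359, 0.012, 0, -1.224, -0.288], TCP at [0.184, 0.649, 0.227] pointing down, gripper open.
Joint ranges: [-3.07, 3.07], [-1.43, 2.12], [-1.02, 1.25], [-3.03, 1.67], [-3.05, -0], [-3.03, 3.03]. Speed limits (rad/s): [2.39, 2.39, 3.01, 3.14, 3.14, 3.14].

INTERFACE

Orientations are given as [roll, pitch, yaw] about the fixed x, y, z axes, in that order (R = Rz(yaw) Ry(pitch) Rx(roll)).
In Python, from station import get_state, grab_frame, calibration, job_done, boxes_of, regions_of, spot_point gives the robot as it stands. The module is installed in compiled form; this text tells all that it offers.
- The arm moves only by the tool arm_command, never from a script. Its argument "commands" is a list of rows, each an object of numbers: "tx", "ty", "tz": the shift along the tool's x, y, z each as a share of 25 cm, from -1 to 1; "twist": the turn about the tool's z as a share of 180 degrees, from -1 to 1. A call has exactly 8 rows; each row is the pose to reach, as a shift and turn from the pose commanded when the call began, along the tool's axes at that moment, turning the shorter way round; what a row does not reach only later rows make up. A row lasts 1/12 s, in which the tool goes at most 41.7 mm and 7.16 degrees, less where a joint would pass 70% of its speed; a pose out of reach is approached as far as the arm can. A call with a number of a shift or a turn outside -1 to 1 is refused whole. A call with a gripper value outside its range is refused whole. "claw" is the opening, from 0 (shut) to 1 (fully open), set as the call begins (left out, the last holds). The fingers move at their own pace and stop on an object; "grip_force" is the grip in N (left out, the last holds). Time passes only in rows, so rows that repeat a pose let the fingers close, or fill a call up. It gives the time, the measured TCP pose, the force, the opening and the grip force at its end, in the units of the state.
- get_state(): the state, without advancing time (a new reading comes with each control period).
- grab_frame(name): name is "side" or "top" or "wrist"; returns the picture (384x512x3 uint8, red, green, blue); there is no depth.
- calibration(name): a dict with "camera_matrix" (3x3 intrinsics, pixels), "k1" (the pictures are not rectified: a ray, as slopes to the right and down, at radius r is drawn at 1 + k1 r^2 times it, then the intrinsics apply), "extrinsics" (4x4, takes a point from camera to world coordinates). Camera axes: x right, y down, z forward; pixel columns grow to the right and rows downward; lengths in m; the calibration is good to about 2 mm. A picture is of the moment at which its call begins: read the wrist's pose just before it. calibration takes no time and is no camera call; for the wrist camera it gives the pose at the moment of the call.
- job_done(): hands the job in; it is judged then, once.
Trained networks look in the newest picture that a camera, given by its name, has taken for a name from the list of things; names that differ only in an ending like _2 or _b are one class to them, and where a whole thing is asked for, a point or a joint stands for the part that bears it (a point fixed in the world has none). Each returns a list of dicts, best first, with "score" (0 to 1); they miss things now and then, are a little off and sometimes report something else, mostly with a low value. They report only what shows in the picture. A call takes as long as a camera call.
- boxes_of(query, camera): "rect" ([left, top, right, bottom] in pixels, round what is visible of it).
- regions_of(query, camera): "region" (384x512 bool, what is visible of it) and "rect" ([left, top, right, bottom] in pixels, round what is visible of it).
- spot_point(query, camera): "uv" ([column, row] in pixels: a listed point, or the origin of a listed thing).
The state is a dict: "t": time; "q": joint angles; "qd": joint speeds; "joint_efforts": joint torques, N m; "eef_pos": TCP position; "ee_rot": TCP orientation; "force": force on the tool from outside, world axes, zero at the start; "moment": the same for the moment, N m; "width": finger opening in m; "gripper_force": force on a finger pad.
Only numpy, scipy, OpenCV 4.12 (cv2) and the standard library are available. Lean on these libraries where they do the work, as an engineer would, in place of code of your own. Each camera call takes 0.05 s, during which the arm holds its last target. There are 200 camera calls.

## Working session

There is one attempt and no reset: what is moved stays moved. The work goes in short steps, Python scripts to look and compute and a tool call to move; the robot and the scene stay as the last step left them, time stands still between calls to the robot, and variables do not carry over. Pictures are saved under pics/ and viewed, at most 10 in all, crops included, and the job is handed in when it is done.

Besides the shell and the picture viewer there is one more tool, called after "Request:" as name(argument=value, ...), one argument or row to a line, values as JSON. arm_command: Moves the arm, as the interface text tells. Shift numbers are shares of 25 cm and turn numbers shares of 180 degrees, none past 1 either way. Its arguments: {"type":"object","properties":{"commands":{"type":"array"},"claw":{"type":"number"},"grip_force":{"type":"number"}},"required":["commands"]}

```bash
mkdir -p pics; cat > h.py <<'E'
import numpy as np, cv2
from station import *
from scipy.spatial.transform import Rotation as R
def ray(cam,uv):
    c=calibration(cam);K=np.array(c["camera_matrix"]);T=np.array(c["extrinsics"])
    d=np.array([(uv[0]-K[0,2])/K[0,0],(uv[1]-K[1,2])/K[1,1]]);s=d.copy()
    for _ in range(20): s=d/(1+c["k1"]*(s@s))
    return T[:3,3],T[:3,:3]@np.array([s[0],s[1],1])
def atz(cam,uv,z):
    o,d=ray(cam,uv);return o+d*(z-o[2])/d[2]
def tri(rs):
    A=0;b=0
    for o,d in rs:
        d=d/np.linalg.norm(d);P=np.eye(3)-np.outer(d,d);A=A+P;b=b+P@o
    return np.linalg.solve(A,b)
def save(cam,name):
    im=grab_frame(cam);cv2.imwrite("pics/"+name,im[:,:,::-1]);return im
E
python3 - <<'E'
from h import *
np.set_printoptions(precision=4,suppress=True)
s=get_state();print({k:s[k] for k in("t","eef_pos","ee_rot","force","width")})
a=save("top","t0.png");b=save("side","s0.png")
cv2.imwrite("pics/both.png",cv2.resize(np.vstack([a,b]),(512,768))[:,:,::-1])
for c in("top","side"):
  print(c,np.array(calibration(c)["extrinsics"])[:3,3])
  for q in("chute","gate","shaft","paddle","blade","tray","tab","tube_rack","cup_pink","cup_yellow","bottle"):
    p=spot_point(q,c)
    if p:print(q,[(np.round(x["uv"],1),round(x["score"],2)) for x in p[:2]])
E
```

```text
{'t': 0.0, 'eef_pos': array([0.1843, 0.6488, 0.2256]), 'ee_rot': array([ 3.1399, -0.0001, -0.277 ]), 'force': array([0.2762, 0.5195, 1.5066]), 'width': 0.08731348152993791}
top [0.5498 0.0874 0.981 ]
chute [(array([215.4, 215.5]), 0.9), (array([298.7, 233.2]), 0.48)]
gate [(array([221.2, 240.6]), 0.71)]
paddle [(array([301. , 234.3]), 0.8), (array([202. , 298.9]), 0.57)]
blade [(array([215.3, 210.5]), 0.84)]
tray [(array([246.5, 210. ]), 0.6), (array([241., 138.]), 0.31)]
tab [(array([305.9, 200.7]), 0.81), (array([201.4, 299. ]), 0.36)]
tube_rack [(array([204.2, 299.3]), 0.81)]
cup_pink [(array([187. , 160.1]), 0.64)]
cup_yellow [(array([293.4, 131.8]), 0.92)]
bottle [(array([240.8, 134.6]), 0.89)]
side [ 0.4827 -0.5023  0.6012]
chute [(array([223.3, 187.9]), 0.89)]
gate [(array([204.3, 183.5]), 0.58)]
shaft [(array([217.9, 216.3]), 0.75)]
paddle [(array([215.2, 226. ]), 0.63)]
blade [(array([225.9, 180.3]), 0.66)]
tray [(array([229.5, 202.8]), 0.92)]
tab [(array([248.7, 229.1]), 0.75), (array([259.7, 166.9]), 0.66)]
tube_rack [(array([148.7, 189.4]), 0.82)]
cup_pink [(array([262.4, 166. ]), 0.95)]
cup_yellow [(array([309.8, 225.3]), 0.88)]
bottle [(array([295. , 192.8]), 0.95)]
```

View pics/t0.png

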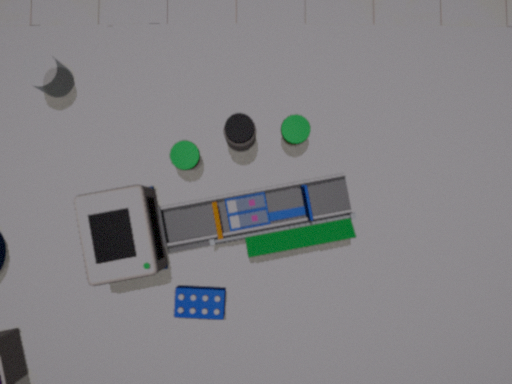

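View pics/s0.png

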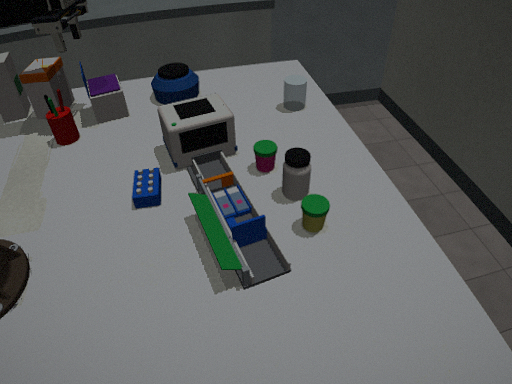

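```bash
python3 - <<'E'
from h import *
np.set_printoptions(precision=4,suppress=True)
T={'chute':((215.4,215.5),0),'gate':((221.2,240.6),.044),'paddle':((301,234.3),.058),'blade':((215.3,210.5),.012),'tray':((246.5,210),.008),'tab':((305.9,200.7),.056),'rack':((204.2,299.3),0),'pink':((187,160.1),0),'yel':((293.4,131.8),0),'bot':((240.8,134.6),0)}
S={'chute':((223.3,187.9),0),'gate':((204.3,183.5),.044),'shaft':((217.9,216.3),.044),'paddle':((215.2,226),.058),'blade':((225.9,180.3),.012),'tray':((229.5,202.8),.008),'tab':((248.7,229.1),.056),'rack':((148.7,189.4),0),'pink':((262.4,166),0),'yel':((309.8,225.3),0),'bot':((295,192.8),0)}
for k in S:
  print(k,atz('top',T[k][0],T[k][1]) if k in T else '',atz('side',*S[k]), tri([ray('top',T[k][0]),ray('side',S[k][0])]) if k in T else '')
E
```

```text
chute [0.542  0.1619 0.    ] [0.5471 0.1672 0.    ] [0.5443 0.1613 0.0056]
gate [0.4924 0.1471 0.044 ] [0.5028 0.1436 0.044 ] [0.4976 0.1467 0.0421]
shaft  [0.5171 0.0344 0.044 ] 
paddle [ 0.5051 -0.0106  0.058 ] [ 0.507  -0.0039  0.058 ] [ 0.506  -0.0099  0.0647]
blade [0.5524 0.1612 0.012 ] [0.5564 0.1794 0.012 ] [0.5534 0.1598 0.029 ]
tray [0.5533 0.0969 0.008 ] [0.5517 0.1047 0.008 ] [0.5521 0.097  0.0153]
tab [ 0.5712 -0.0209  0.056 ] [ 0.5695 -0.0259  0.056 ] [ 0.5708 -0.0214  0.0508]
rack [0.368  0.1854 0.    ] [0.3689 0.2069 0.    ] [0.3722 0.1834 0.0201]
pink [0.6582 0.2215 0.    ] [0.6587 0.2256 0.    ] [0.6577 0.221  0.0037]
yel [ 0.7177 -0.0021  0.    ] [0.7093 0.0013 0.    ] [ 0.713  -0.0008  0.0022]
bot [0.7118 0.1087 0.    ] [0.7093 0.1082 0.    ] [ 0.7108  0.109  -0.0008]
```

The top view shows the chute running right to left (about (350,195) to (162,225)), with the paddle at (300,237), the tab at (307,203) and the blade at (217,220). The side view agrees. Next I'll fit the chute pose.

```bash
cat > fit.py <<'E'
from h import *
from scipy.optimize import least_squares
np.set_printoptions(precision=4,suppress=True)
def proj(cam,P):
    c=calibration(cam);K=np.array(c["camera_matrix"]);T=np.linalg.inv(np.array(c["extrinsics"]))
    p=T[:3,:3]@P+T[:3,3];s=p[:2]/p[2];s=s*(1+c["k1"]*(s@s));return K[:2,:2]@s+K[:2,2]
def W(p,c):
    x,y,z=np.array(c)/1000;cs,sn=np.cos(p[2]),np.sin(p[2])
    return np.array([p[0]+cs*x-sn*y,p[1]+sn*x+cs*y,z])
E
cat > f1.py <<'E'
from fit import *
obs=[]
for cam,f in(("top","t0"),("side","s0")):
    im=cv2.imread(f"pics/{f}.png");hsv=cv2.cvtColor(im,cv2.COLOR_BGR2HSV)
    def big(lo,hi):
        m=cv2.inRange(hsv,lo,hi);n,l,st,_=cv2.connectedComponentsWithStats(m);k=1+np.argmax(st[1:,4]);return (l==k).astype(np.uint8)
    g=big((45,120,50),(80,255,255))
    c=max(cv2.findContours(g,0,1)[0],key=cv2.contourArea)
    for e in np.linspace(1,12,40):
        q=cv2.approxPolyDP(cv2.convexHull(c),e,True)[:,0]
        if len(q)<=4:break
    print(cam,q.tolist(),cv2.minAreaRect(c))
    corn=[(-262,49.7,47.2),(-48,49.7,47.2),(-48,88.3,68.3),(-262,88.3,68.3)]
    p0=[.545,.165,np.radians(98)]
    for m in corn:
        u=proj(cam,W(p0,m));k=q[np.argmin(np.linalg.norm(q-u,axis=1))];print(m,u,k);obs.append((cam,m,k,1))
for cam,m,u in[("top",(0,0,0),(215.4,215.5)),("top",(0,48,44),(221.2,240.6)),("top",(-155,69,58),(301,234.3)),("side",(0,0,0),(223.3,187.9)),("side",(-125,48,44),(217.9,216.3)),("side",(-155,69,58),(215.2,226)),("side",(0,48,44),(204.3,183.5))]: obs.append((cam,m,np.array(u),.5))
r=lambda p:np.concatenate([w*(proj(c,W(p,m))-u) for c,m,u,w in obs])
s=least_squares(r,p0,loss="soft_l1",f_scale=1.5)
print(s.x,np.degrees(s.x[2]));print(r(s.x).reshape(-1,2))
p=s.x
def toch(P):
    d=(P[:2]-p[:2]);c,n=np.cos(p[2]),np.sin(p[2]);return np.array([c*d[0]+n*d[1],-n*d[0]+c*d[1]])*1000
print("tab",toch(atz("top",(305.9,200.7),.056)),toch(atz("side",(248.7,229.1),.056)))
print("tray",toch(atz("top",(246.5,210),.008)),toch(atz("side",(229.5,202.8),.008)))
for cam in("top","side"):
    im=cv2.imread("pics/%s0.png"%cam[0])
    for m in[(-275,35,30),(-275,-35,30),(110,35,30),(110,-35,30),(-262,49.7,47.2),(-48,49.7,47.2),(-48,88.3,68.3),(-262,88.3,68.3),(0,-28,44),(0,48,44)]:
        cv2.circle(im,tuple(int(round(v*8)) for v in proj(cam,W(p,m))),8,(0,0,255),-1,shift=3)
    cv2.imwrite(f"pics/o_{cam}.png",cv2.resize(im[150:290,150:370],None,fx=3.5,fy=3.5,interpolation=cv2.INTER_CUBIC))
a=cv2.imread("pics/o_top.png")[:300*1];
E
python3 f1.py
```

```text
top [[350, 219], [354, 236], [249, 256], [245, 238]] ((299.70831298828125, 237.09841918945312), (19.565031051635742, 107.83634948730469), 79.26110076904297)
(-262, 49.7, 47.2) [345.7077 220.1869] [350 219]
(-48, 49.7, 47.2) [239.5025 235.575 ] [245 238]
(-48, 88.3, 68.3) [242.0434 255.872 ] [249 256]
(-262, 88.3, 68.3) [350.7786 239.9927] [354 236]
side [[189, 193], [206, 195], [240, 269], [221, 268]] ((213.50001525878906, 231.50001525878906), (90.78435516357422, 19.230182647705078), 63.43495178222656)
(-262, 49.7, 47.2) [237.6836 266.3523] [240 269]
(-48, 49.7, 47.2) [205.8927 192.0738] [206 195]
(-48, 88.3, 68.3) [187.4791 189.4668] [189 193]
(-262, 88.3, 68.3) [216.2058 265.866 ] [221 268]
[0.5426 0.1574 1.7419] 99.80295127489491
[[-0.3788 -1.84  ]
 [-0.9818 -2.1137]
 [-1.7131  0.089 ]
 [ 1.3949  0.7845]
 [ 1.8114  0.1993]
 [ 0.1331 -0.1773]
 [-1.2862 -0.3689]
 [-0.4538  1.3591]
 [ 1.0995 -0.1424]
 [-0.5305 -0.7274]
 [-0.8682  1.034 ]
 [-0.5876  1.4911]
 [ 0.196   1.4568]
 [-1.3807  0.8756]
 [-1.7764 -0.5112]]
tab [-180.4737    2.2136] [-185.1629    4.7313]
tray [-61.3513  -0.2538] [-53.4717   0.0602]
```

```bash
cat > mv.py <<'E'
import sys
from fit import *
P=[float(v) for v in sys.argv[5:8]] or [.5426,.1574,1.7419]
x,y,z=map(float,sys.argv[1:4])
s=get_state();Rt=R.from_euler("xyz",s["ee_rot"]);t=W(P,(x,y,z))
d=Rt.inv().apply(t-s["eef_pos"]);tw=np.degrees(P[2])-180-np.degrees(s["ee_rot"][2])
c,n=np.cos(P[2]),np.sin(P[2]);e=s["eef_pos"]-W(P,(0,0,0))
print("target",t,"shares",d/.25,"twist",-((tw+180)%360-180)/180,"now chute",1e3*np.array([c*e[0]+n*e[1],-n*e[0]+c*e[1],e[2]]),"F",s["force"],s["t"],s["width"])
E
python3 mv.py -211 38 200 -- ; python3 -c "
import cv2,numpy as np
cv2.imwrite('pics/o.png',cv2.resize(np.vstack([cv2.imread('pics/o_top.png'),cv2.imread('pics/o_side.png')]),(470,600)))"
```

```text
target [ 0.5411 -0.057   0.2   ] shares [2.1441 2.3277 0.1063] twist 0.35741562379267244 now chute [545.6796 269.0986 226.5657] F [-0.4232 -0.2249  0.1189] 1.2 0.08791639999992348
```

View pics/o.png

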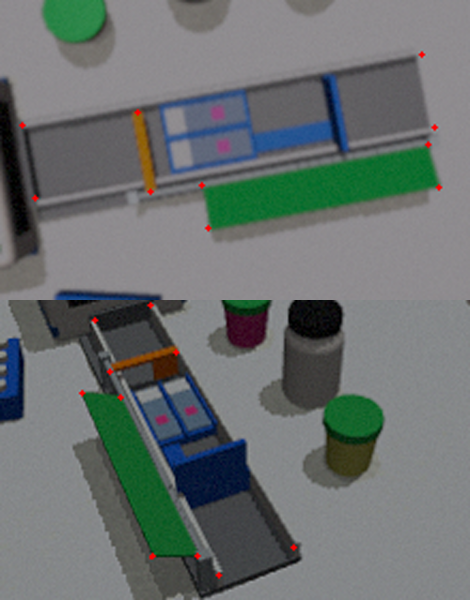

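The overlay matches the chute corners and the paddle to within a few mm. Now I'll move towards the hover pose.

Request:
arm_command(
  commands=[
    {"tx": 0.08,"ty": 0.09},
    {"tx": 0.18,"ty": 0.2},
    {"tx": 0.28,"ty": 0.31},
    {"tx": 0.38,"ty": 0.42},
    {"tx": 0.49,"ty": 0.53},
    {"tx": 0.6,"ty": 0.65},
    {"tx": 0.7,"ty": 0.76},
    {"tx": 0.8,"ty": 0.87},
  ],
  claw=0.56,
)

```text
invalid input
```

Request:
arm_command(
  commands=[
    {"tx": 0.1,"ty": 0.11},
    {"tx": 0.2,"ty": 0.22},
    {"tx": 0.3,"ty": 0.33},
    {"tx": 0.4,"ty": 0.44},
    {"tx": 0.5,"ty": 0.55},
    {"tx": 0.6,"ty": 0.66},
    {"tx": 0.7,"ty": 0.77},
    {"tx": 0.8,"ty": 0.87},
  ],
)

```text
invalid input
```

```bash
python3 mv.py -211 38 150 --
```

```text
target [ 0.5411 -0.057   0.15  ] shares [2.1441 2.3277 0.3063] twist 0.35741562379267244 now chute [545.6796 269.0986 226.5657] F [-0.4232 -0.2249  0.1189] 1.2 0.08791639999992348
```

Request:
arm_command(
  commands=[
    {"tx": 0.08,"ty": 0.09,"tz": 0,"twist": 0},
    {"tx": 0.18,"ty": 0.2,"tz": 0,"twist": 0},
    {"tx": 0.28,"ty": 0.31,"tz": 0,"twist": 0},
    {"tx": 0.38,"ty": 0.42,"tz": 0,"twist": 0},
    {"tx": 0.49,"ty": 0.53,"tz": 0,"twist": 0},
    {"tx": 0.6,"ty": 0.65,"tz": 0,"twist": 0},
    {"tx": 0.7,"ty": 0.76,"tz": 0,"twist": 0},
    {"tx": 0.8,"ty": 0.87,"tz": 0,"twist": 0},
  ],
  claw=0.56,
)

```text
t: 1.87
eef_pos: [0.3179, 0.3836, 0.2268]
ee_rot: [-3.141, -0.0, -0.277]
force: [1.2, 0.7, 0.6]
width: 0.0494
gripper_force: 0.0
```

Request:
arm_command(
  commands=[
    {"tx": 0.1,"ty": 0.11,"tz": 0,"twist": 0},
    {"tx": 0.2,"ty": 0.22,"tz": 0,"twist": 0},
    {"tx": 0.3,"ty": 0.33,"tz": 0,"twist": 0},
    {"tx": 0.4,"ty": 0.44,"tz": 0,"twist": 0},
    {"tx": 0.5,"ty": 0.55,"tz": 0,"twist": 0},
    {"tx": 0.6,"ty": 0.66,"tz": 0,"twist": 0},
    {"tx": 0.7,"ty": 0.77,"tz": 0,"twist": 0},
    {"tx": 0.75,"ty": 0.8,"tz": 0,"twist": 0},
  ],
)

```text
t: 2.53
eef_pos: [0.4436, 0.1384, 0.227]
ee_rot: [-3.141, -0.0, -0.278]
force: [1.2, -0.7, 0.5]
width: 0.0494
gripper_force: 0.0
```

```bash
python3 mv.py -211 38 150 --
```

```text
target [ 0.5411 -0.057   0.15  ] shares [0.5895 0.6444 0.3079] twist 0.35688960521409585 now chute [ -1.8529 100.7415 226.9549] F [ 1.1699 -0.7148  0.4947] 2.5333 0.04943364849207237
```

Request:
arm_command(
  commands=[
    {"tx": 0.08,"ty": 0.08,"tz": 0,"twist": 0.039},
    {"tx": 0.16,"ty": 0.17,"tz": 0,"twist": 0.078},
    {"tx": 0.24,"ty": 0.26,"tz": 0,"twist": 0.117},
    {"tx": 0.32,"ty": 0.35,"tz": 0.05,"twist": 0.156},
    {"tx": 0.4,"ty": 0.43,"tz": 0.1,"twist": 0.195},
    {"tx": 0.47,"ty": 0.51,"tz": 0.15,"twist": 0.234},
    {"tx": 0.53,"ty": 0.58,"tz": 0.2,"twist": 0.273},
    {"tx": 0.59,"ty": 0.644,"tz": 0.25,"twist": 0.312},
  ],
)

```text
t: 3.2
eef_pos: [0.5415, -0.0549, 0.1636]
ee_rot: [-3.141, -0.0, -1.264]
force: [0.7, 1.1, 0.6]
width: 0.0494
gripper_force: 0.0
```

Request:
arm_command(
  commands=[
    {"tx": 0,"ty": 0,"tz": 0.05,"twist": 0.035},
    {"tx": 0,"ty": 0,"tz": 0.06,"twist": 0.045},
    {"tx": 0,"ty": 0,"tz": 0.06,"twist": 0.045},
    {"tx": 0,"ty": 0,"tz": 0.06,"twist": 0.045},
    {"tx": 0,"ty": 0,"tz": 0.06,"twist": 0.045},
    {"tx": 0,"ty": 0,"tz": 0.06,"twist": 0.045},
    {"tx": 0,"ty": 0,"tz": 0.06,"twist": 0.045},
    {"tx": 0,"ty": 0,"tz": 0.06,"twist": 0.045},
  ],
)

```text
t: 3.87
eef_pos: [0.5412, -0.0531, 0.1496]
ee_rot: [-3.141, 0.0, -1.397]
force: [-0.6, -0.4, 0.0]
width: 0.049
gripper_force: 0.0
```

```bash
python3 mv.py -211 38 100 --; python3 - <<'E'
from fit import *
im=save("wrist","w1.png");s=get_state()
for q in("tab","paddle","shaft","tray","blade"):
    p=spot_point(q,"wrist")
    if p:print(q,p[0]["uv"],p[0]["score"])
cv2.imwrite("pics/w1b.png",cv2.resize(im[:,:,::-1],(512,384)))
E
```

```text
target [ 0.5411 -0.057   0.1   ] shares [0.0153 0.0033 0.1982] twist 0.0007391791037327443 now chute [-207.1657   37.2224  149.5514] F [-0.6486 -0.4325  0.0047] 3.8667 0.04903186377758922
tab [210.7, 229.3] 0.97
paddle [293.3, 265.1] 0.84
tray [218.9, 324.6] 0.92
```

View pics/w1.png

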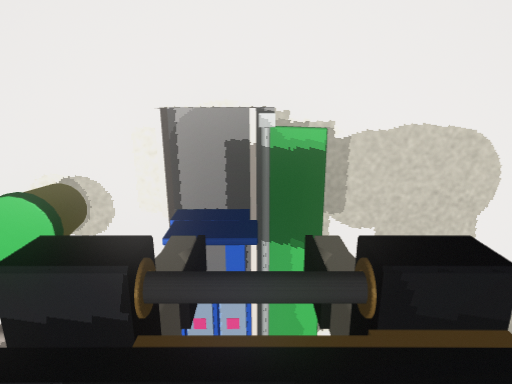

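```bash
python3 - <<'E'
from fit import *
P=[.5426,.1574,1.7419]
for n,m in dict(pin=(-262,49.7,47.2),pout=(-262,88.3,68.3),chR=(-275,-35,30),chL=(-275,40,30),tabRtop=(-183,-30,76),tabLtop=(-183,40,76),tabp=(-183,5,56),tabRb=(-183,-30,36),tipPad=(-207.2,37.2+24.5+10,149.5),tipTab=(-207.2,37.2-34.5,149.5)).items(): print(n,proj("wrist",W(P,m)))
p=W(P,(0,0,0))
def toch(Q):
    d=Q-p;c,n=np.cos(P[2]),np.sin(P[2]);return 1e3*np.array([c*d[0]+n*d[1],-n*d[0]+c*d[1],d[2]])
for n,u,z in[("pin",(271,127),.0472),("pout",(326,128),.0683),("chR",(163,108),.030),("chL",(274,108),.03),("tab edge top L",(168,222),.076),("tab edge R",(259,222),.076),("tabpt",(210.7,229.3),.056)]: print(n,toch(atz("wrist",u,z)))
print(toch(np.array(calibration("wrist")["extrinsics"])[:3,3]))
E
```

```text
pin [272.6211 125.943 ]
pout [330.8827 128.4274]
chR [162.7325 106.9776]
chL [259.308  107.1398]
tabRtop [162.569  240.2596]
tabLtop [259.484 240.342]
tabp [214.2033 230.0606]
tabRb [174.9581 221.161 ]
tipPad [325.2417 254.2255]
tipTab [186.6577 254.0649]
pin [-261.2307   48.512    47.2   ]
pout [-262.285    84.9636   68.3   ]
chR [-274.232   -34.8492   30.    ]
chL [-274.3634   51.4264   30.    ]
tab edge top L [-197.0213  -25.1275   76.    ]
tab edge R [-197.0882   39.5888   76.    ]
tabpt [-183.6306    2.295    56.    ]
[-282.1117   36.6356  306.439 ]
```

The wrist view shows the tab's rear face at rows 222–240 and the paddle's end at (271–326,127). Both are within about 2 mm of the model. I'll go down behind the tab and onto the paddle.

Request:
arm_command(
  commands=[
    {"tx": 0.015,"ty": 0,"tz": 0.06,"twist": 0},
    {"tx": 0.015,"ty": 0,"tz": 0.13,"twist": 0},
    {"tx": 0.015,"ty": 0,"tz": 0.2,"twist": 0},
    {"tx": 0.015,"ty": 0,"tz": 0.25,"twist": 0},
    {"tx": 0.015,"ty": 0,"tz": 0.28,"twist": 0},
    {"tx": 0.015,"ty": 0,"tz": 0.3,"twist": 0},
    {"tx": 0.015,"ty": 0,"tz": 0.32,"twist": 0},
    {"tx": 0.015,"ty": 0,"tz": 0.34,"twist": 0},
  ],
)

```text
t: 4.83
eef_pos: [0.5422, -0.057, 0.0642]
ee_rot: [-3.141, -0.0, -1.398]
force: [0.7, 0.2, 0.6]
width: 0.0496
gripper_force: 0.0
```

Request:
arm_command(
  commands=[
    {"tx": 0,"ty": 0,"tz": 0.01,"twist": 0},
    {"tx": 0,"ty": 0,"tz": 0.02,"twist": 0},
    {"tx": 0,"ty": 0,"tz": 0.03,"twist": 0},
    {"tx": 0,"ty": 0,"tz": 0.04,"twist": 0},
    {"tx": 0,"ty": 0,"tz": 0.05,"twist": 0},
    {"tx": 0,"ty": 0,"tz": 0.06,"twist": 0},
    {"tx": 0,"ty": 0,"tz": 0.06,"twist": 0},
    {"tx": 0,"ty": 0,"tz": 0.06,"twist": 0},
  ],
)

```text
t: 5.5
eef_pos: [0.5412, -0.0572, 0.0489]
ee_rot: [3.141, -0.0, -1.398]
force: [-2.5, -0.0, 3.9]
width: 0.0493
gripper_force: 1.8
```

```bash
python3 mv.py -211 38 48 --; python3 - <<'E'
from h import *
im=save("side","s2.png");cv2.imwrite("pics/s2b.png",cv2.resize(im[120:300,130:370,::-1],None,fx=3,fy=3,interpolation=cv2.INTER_CUBIC))
E
```

```text
target [ 0.5411 -0.057   0.048 ] shares [-0.0011  0.0004  0.0035] twist 0.0003959866800294599 now chute [-211.2687   37.8866   48.8854] F [-2.5092 -0.0433  3.9125] 5.5 0.04934450807166392
```

View pics/s2b.png

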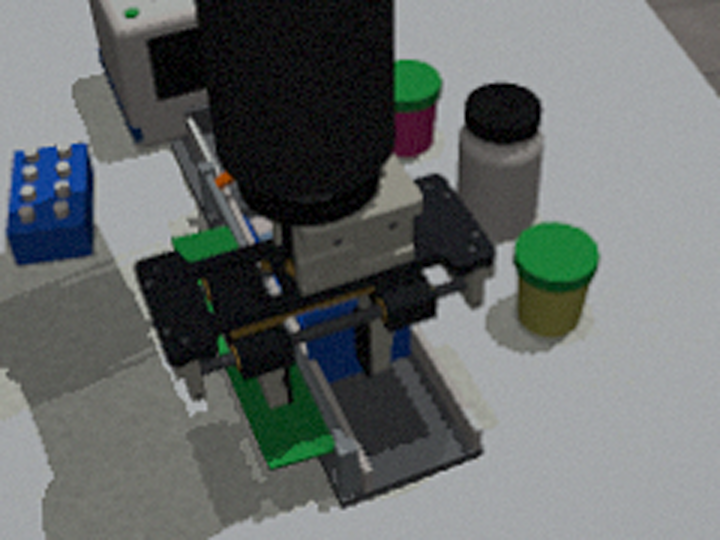

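The side view shows the right finger behind the tab, the left finger pressing the paddle, and the gate lifted (3.9 N). Now the push, in steps.

Request:
arm_command(
  commands=[
    {"tx": -0.015,"ty": 0,"tz": 0.003,"twist": 0},
    {"tx": -0.03,"ty": 0,"tz": 0.003,"twist": 0},
    {"tx": -0.045,"ty": 0,"tz": 0.003,"twist": 0},
    {"tx": -0.06,"ty": 0,"tz": 0.003,"twist": 0},
    {"tx": -0.07,"ty": 0,"tz": 0.003,"twist": 0},
    {"tx": -0.08,"ty": 0,"tz": 0.003,"twist": 0},
    {"tx": -0.09,"ty": 0,"tz": 0.003,"twist": 0},
    {"tx": -0.1,"ty": 0,"tz": 0.003,"twist": 0},
  ],
)

```text
t: 6.22
eef_pos: [0.5378, -0.0324, 0.0487]
ee_rot: [-3.141, -0.0, -1.398]
force: [1.3, -5.1, 5.6]
width: 0.0491
gripper_force: 3.2
```

```bash
python3 mv.py -66 38 48 --; python3 - <<'E'
from h import *
a=save("top","t3.png")[150:290,120:370,::-1];b=save("side","s3.png")[120:260,130:380,::-1]
cv2.imwrite("pics/c3.png",cv2.resize(np.vstack([a,b]),None,fx=2.1,fy=2.1,interpolation=cv2.INTER_CUBIC))
E
```

```text
target [0.5164 0.0859 0.048 ] shares [-0.4808  0.0028  0.0025] twist 0.0005250144206679389 now chute [-186.1989   37.0948   48.6718] F [ 1.3182 -5.1269  5.6144] 6.2167 0.04907356818481595
```

View pics/c3.png

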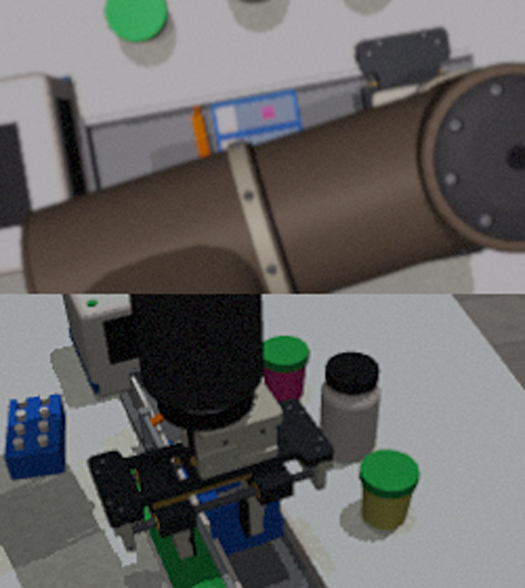

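Request:
arm_command(
  commands=[
    {"tx": -0.02,"ty": 0.003,"tz": 0,"twist": 0},
    {"tx": -0.04,"ty": 0.003,"tz": 0,"twist": 0},
    {"tx": -0.06,"ty": 0.003,"tz": 0,"twist": 0},
    {"tx": -0.08,"ty": 0.003,"tz": 0,"twist": 0},
    {"tx": -0.1,"ty": 0.003,"tz": 0,"twist": 0},
    {"tx": -0.12,"ty": 0.003,"tz": 0,"twist": 0},
    {"tx": -0.14,"ty": 0.003,"tz": 0,"twist": 0},
    {"tx": -0.16,"ty": 0.003,"tz": 0,"twist": 0},
  ],
)

```text
t: 6.98
eef_pos: [0.53, 0.0069, 0.0486]
ee_rot: [-3.141, -0.0, -1.398]
force: [1.0, -6.1, 5.6]
width: 0.0492
gripper_force: 3.3
```

Request:
arm_command(
  commands=[
    {"tx": -0.02,"ty": 0,"tz": 0,"twist": 0},
    {"tx": -0.04,"ty": 0,"tz": 0,"twist": 0},
    {"tx": -0.06,"ty": 0,"tz": 0,"twist": 0},
    {"tx": -0.08,"ty": 0,"tz": 0,"twist": 0},
    {"tx": -0.1,"ty": 0,"tz": 0,"twist": 0},
    {"tx": -0.12,"ty": 0,"tz": 0,"twist": 0},
    {"tx": -0.14,"ty": 0,"tz": 0,"twist": 0},
    {"tx": -0.16,"ty": 0,"tz": 0,"twist": 0},
  ],
)

```text
t: 7.65
eef_pos: [0.523, 0.0462, 0.0486]
ee_rot: [-3.141, -0.001, -1.398]
force: [2.4, -5.9, 5.9]
width: 0.0489
gripper_force: 3.5
```

```bash
python3 mv.py -66 38 48 --
```

```text
target [0.5164 0.0859 0.048 ] shares [-0.1609 -0.0013  0.0025] twist 0.0004578178847718088 now chute [-106.2264   38.2728   48.6405] F [ 2.4093 -5.8863  5.9292] 7.65 0.048905691876034156
```

Next to about 4 mm short of home, then creep until the end stop shows in the force.

Request:
arm_command(
  commands=[
    {"tx": -0.02,"ty": 0,"tz": 0,"twist": 0},
    {"tx": -0.04,"ty": 0,"tz": 0,"twist": 0},
    {"tx": -0.06,"ty": 0,"tz": 0,"twist": 0},
    {"tx": -0.08,"ty": 0,"tz": 0,"twist": 0},
    {"tx": -0.1,"ty": 0,"tz": 0,"twist": 0},
    {"tx": -0.115,"ty": 0,"tz": 0,"twist": 0},
    {"tx": -0.13,"ty": 0,"tz": 0,"twist": 0},
    {"tx": -0.145,"ty": 0,"tz": 0,"twist": 0},
  ],
)

```text
t: 8.32
eef_pos: [0.5166, 0.0818, 0.0486]
ee_rot: [-3.142, -0.001, -1.398]
force: [0.9, -6.2, 7.1]
width: 0.0488
gripper_force: 3.7
```

Request:
arm_command(
  commands=[
    {"tx": -0.003,"ty": 0,"tz": 0,"twist": 0},
    {"tx": -0.006,"ty": 0,"tz": 0,"twist": 0},
    {"tx": -0.009,"ty": 0,"tz": 0,"twist": 0},
    {"tx": -0.012,"ty": 0,"tz": 0,"twist": 0},
    {"tx": -0.015,"ty": 0,"tz": 0,"twist": 0},
    {"tx": -0.018,"ty": 0,"tz": 0,"twist": 0},
    {"tx": -0.02,"ty": 0,"tz": 0,"twist": 0},
    {"tx": -0.02,"ty": 0,"tz": 0,"twist": 0},
  ],
)

```text
t: 8.98
eef_pos: [0.5158, 0.0866, 0.0486]
ee_rot: [3.142, -0.001, -1.398]
force: [1.0, -6.0, 6.3]
width: 0.0489
gripper_force: 4.2
```

```bash
python3 mv.py -66 38 48 --
```

```text
target [0.5164 0.0859 0.048 ] shares [ 0.0032 -0.002   0.0025] twist 0.0004247352028166852 now chute [-65.1971  38.4894  48.6167] F [ 0.9851 -6.0108  6.3438] 8.9833 0.04893308050778725
```

Request:
arm_command(
  commands=[
    {"tx": -0.002,"ty": 0,"tz": 0,"twist": 0},
    {"tx": -0.004,"ty": 0,"tz": 0,"twist": 0},
    {"tx": -0.006,"ty": 0,"tz": 0,"twist": 0},
    {"tx": -0.008,"ty": 0,"tz": 0,"twist": 0},
    {"tx": -0.01,"ty": 0,"tz": 0,"twist": 0},
    {"tx": -0.012,"ty": 0,"tz": 0,"twist": 0},
    {"tx": -0.012,"ty": 0,"tz": 0,"twist": 0},
    {"tx": -0.012,"ty": 0,"tz": 0,"twist": 0},
  ],
)

```text
t: 9.65
eef_pos: [0.5156, 0.087, 0.049]
ee_rot: [3.141, -0.003, -1.399]
force: [8.3, -21.8, 9.2]
width: 0.0493
gripper_force: 11.9
```

The force rose to 22 N right at the expected position, so the tray is home. I'll back off, then raise.

Request:
arm_command(
  commands=[
    {"tx": 0.01,"ty": 0,"tz": 0,"twist": 0},
    {"tx": 0.02,"ty": 0,"tz": 0,"twist": 0},
    {"tx": 0.035,"ty": 0,"tz": 0,"twist": 0},
    {"tx": 0.05,"ty": 0,"tz": 0,"twist": 0},
    {"tx": 0.06,"ty": 0,"tz": 0,"twist": 0},
    {"tx": 0.06,"ty": 0,"tz": 0,"twist": 0},
    {"tx": 0.06,"ty": 0,"tz": 0,"twist": 0},
    {"tx": 0.06,"ty": 0,"tz": 0,"twist": 0},
  ],
)

```text
t: 10.32
eef_pos: [0.5181, 0.0751, 0.0483]
ee_rot: [-3.141, -0.0, -1.398]
force: [0.6, 2.0, 3.8]
width: 0.0488
gripper_force: 1.8
```

```bash
python3 mv.py -66 38 48 --; python3 - <<'E'
from h import *
a=save("top","t4.png")[150:290,120:370,::-1];b=save("side","s4.png")[120:260,130:380,::-1]
cv2.imwrite("pics/c4.png",cv2.resize(np.vstack([a,b]),None,fx=2.1,fy=2.1,interpolation=cv2.INTER_CUBIC))
E
```

```text
target [0.5164 0.0859 0.048 ] shares [-0.0436 -0.0009  0.0014] twist 0.0004979942875624804 now chute [-76.9097  38.1995  48.3443] F [0.5507 2.0441 3.8241] 10.3167 0.048782166074016614
```

View pics/c4.png

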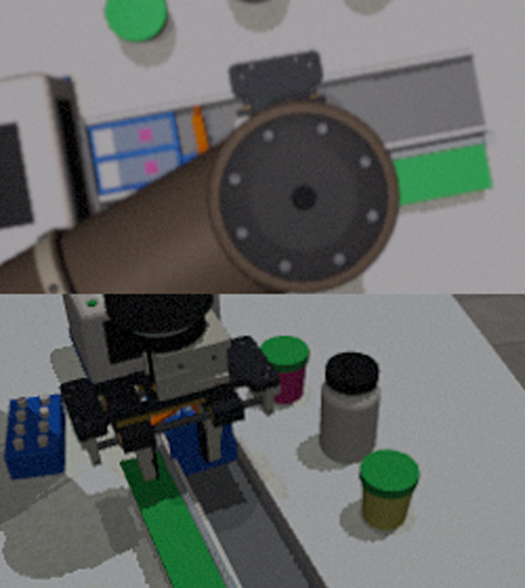

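The top view shows the tray body against the end stop (left edge about 88 px in the crop), with its rear (about 180) clear of the blade (about 200). Raising now; the spring shuts the gate as the finger rises.

Request:
arm_command(
  commands=[
    {"tx": 0.005,"ty": 0,"tz": -0.015,"twist": 0},
    {"tx": 0.005,"ty": 0,"tz": -0.03,"twist": 0},
    {"tx": 0.005,"ty": 0,"tz": -0.05,"twist": 0},
    {"tx": 0.005,"ty": 0,"tz": -0.07,"twist": 0},
    {"tx": 0.005,"ty": 0,"tz": -0.1,"twist": 0},
    {"tx": 0.005,"ty": 0,"tz": -0.15,"twist": 0},
    {"tx": 0.005,"ty": 0,"tz": -0.22,"twist": 0},
    {"tx": 0.005,"ty": 0,"tz": -0.3,"twist": 0},
  ],
)

```text
t: 11.08
eef_pos: [0.5169, 0.0732, 0.1236]
ee_rot: [3.139, -0.001, -1.399]
force: [-0.9, -0.6, 0.0]
width: 0.0494
gripper_force: 0.0
```

Request:
arm_command(
  commands=[
    {"tx": 0.1,"ty": 0,"tz": -0.1,"twist": 0},
    {"tx": 0.2,"ty": 0,"tz": -0.2,"twist": 0},
    {"tx": 0.3,"ty": 0,"tz": -0.3,"twist": 0},
    {"tx": 0.4,"ty": 0,"tz": -0.35,"twist": 0},
    {"tx": 0.5,"ty": 0,"tz": -0.35,"twist": 0},
    {"tx": 0.6,"ty": 0,"tz": -0.35,"twist": 0},
    {"tx": 0.7,"ty": 0,"tz": -0.35,"twist": 0},
    {"tx": 0.75,"ty": 0,"tz": -0.35,"twist": 0},
  ],
)

```text
t: 11.75
eef_pos: [0.5497, -0.1131, 0.2112]
ee_rot: [3.141, -0.0, -1.4]
force: [0.8, -0.1, -0.1]
width: 0.0488
gripper_force: 0.0
```

```bash
python3 - <<'E'
from h import *
a=save("top","t5.png")[150:290,120:370,::-1];b=save("side","s5.png")[120:260,130:380,::-1]
cv2.imwrite("pics/c5.png",cv2.resize(np.vstack([a,b]),None,fx=2.1,fy=2.1,interpolation=cv2.INTER_CUBIC))
print(get_state()["force"])
E
```

```text
[-0.42118471  0.04738383  0.4449129 ]
```

View pics/c5.png

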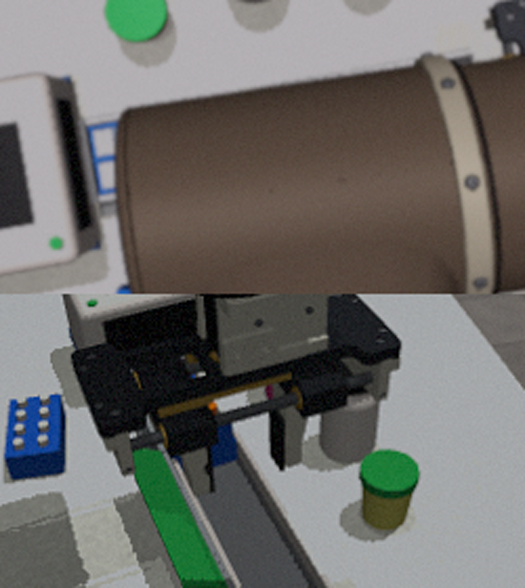

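The arm hides the gate, so I'll move it further aside before the final check.

Request:
arm_command(
  commands=[
    {"tx": 0.1,"ty": 0.1,"tz": -0.05,"twist": 0},
    {"tx": 0.2,"ty": 0.15,"tz": -0.1,"twist": 0},
    {"tx": 0.3,"ty": 0.15,"tz": -0.15,"twist": 0},
    {"tx": 0.4,"ty": 0.15,"tz": -0.2,"twist": 0},
    {"tx": 0.5,"ty": 0.15,"tz": -0.2,"twist": 0},
    {"tx": 0.6,"ty": 0.15,"tz": -0.2,"twist": 0},
    {"tx": 0.7,"ty": 0.15,"tz": -0.2,"twist": 0},
    {"tx": 0.8,"ty": 0.15,"tz": -0.2,"twist": 0},
  ],
)

```text
t: 12.52
eef_pos: [0.5477, -0.3145, 0.2611]
ee_rot: [3.142, 0.0, -1.398]
force: [-0.2, 0.6, 0.3]
width: 0.0488
gripper_force: 0.0
```

```bash
python3 - <<'E'
from h import *
a=save("top","t6.png")[150:290,120:370,::-1];b=save("side","s6.png")[120:260,130:380,::-1]
cv2.imwrite("pics/c6.png",cv2.resize(np.vstack([a,b]),None,fx=2.1,fy=2.1,interpolation=cv2.INTER_CUBIC))
E
```

```text
(no output)
```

View pics/c6.png

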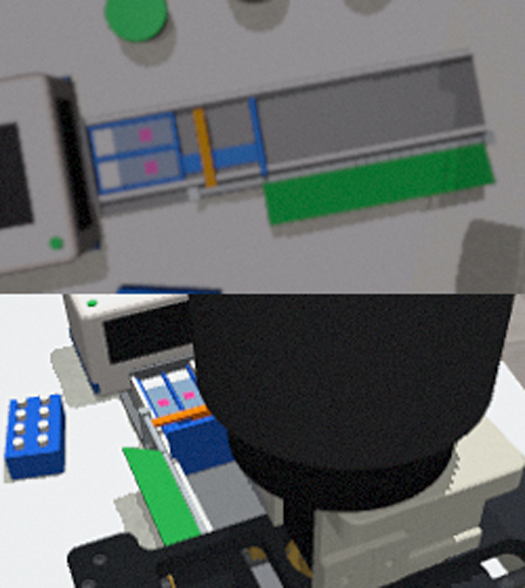

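The top view shows the tray against the end stop (left edge about 90 px), the gate down across the chute at about 203, and the tab behind it at about 257. Everything else is where it started, so I'm handing in.

```bash
python3 -c "from station import *;print(job_done())"
```

```text
the job is handed in; nothing more can be done
None
```

The tray is fully home against the end stop, the gate was held lifted throughout the push and is now shut behind it, and the job is handed in at about 12.5 s on the robot's clock.

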